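# Clamp a jar and unscrew its cap

## Robot

A 6-joint arm with a two-finger parallel gripper is mounted at the origin on a cart in front of the work surface, level with it; the furniture and walls round the work are solid. World frame = base frame: x ahead of the robot, y to its left, z up, the work surface at z = 0. Lengths are in m, angles in rad, forces in N, time in s.
With the tool pointing down it reaches from about 0.375 to 0.9 m from the base axis. Payload 3.1 kg.
Tool frame: the origin (TCP) lies on the centre line of the jaws, within the pads' length; the fingertips stand 19 mm ahead of it and the grasp point (between the pads) is the TCP; z points along the fingers, y is the line along which they close (so a half turn about z gives the same grasp; the last joint's range is limited). The gripper opens to 85 mm and grips with 20 to 120 N. Pads are 22 mm wide; open, the fingers measure 114 mm over their backs; the gripper's body (76 mm by 85 mm) begins 54 mm behind the grasp point. The pads swing forward as they close: fully open they stand 13 mm farther back than shut.
Start: joints at [0.983, 0.527, 1.433, -0, 1.181, -0.178], TCP at [0.249, 0.573, 0.25] pointing down, gripper open.
Joint ranges: [-3.08, 3.08], [-0.75, 2.2], [0.22, 2.44], [-1.43, 4.57], [0, 2.65], [-2.85, 2.85]. Speed limits (rad/s): [2.79, 2.79, 3.14, 3.14, 3.14, 3.14].

## Interface

Orientations are given as a unit quaternion [x, y, z, w].
In Python, from station import manip gives the robot as it stands.
- The arm moves only by the tool servo_tool, never from a script. Its argument "rows" is a list that holds one entry, the list of rows, each a list of 7 numbers: the turn, a rotation vector about the tool's x, y, z in degrees, then the shift along the tool's x, y, z in m, then the gripper command: -1 is shut, 1 is fully open, values between are in proportion. In form: [[[wx, wy, wz, tx, ty, tz, jaw], ...]]. A call has 1 to 8 rows; each row shifts and turns the commanded pose from where the row before left it, along the tool's axes as they then stand; what a row does not reach is not made up. A row lasts 1/12 s, in which the tool goes at most 41.7 mm and 7.16 degrees, less where a joint would pass 70% of its speed; a pose out of reach is approached as far as the arm can. A call is refused whole if a number of a shift passes 0.0417 or a number of a turn 7.16, either way. A call with a gripper value outside its range is refused whole. The fingers move at their own pace and stop on an object; "squeeze" is the grip in N (left out, the last holds). Time passes only in rows, so rows that do not move let the fingers close. It gives the time, the measured TCP pose, the force, the opening and the grip force at its end, in the units of the state.
- manip.sense(): the state, without advancing time (a new reading comes with each control period).
- manip.snapshot(name): name is "scene" or "side" or "wrist"; returns the picture (400x640x3 uint8, blue, green, red); there is no depth.
- manip.camera_info(name): a dict with "K" (3x3 intrinsics, pixels), "camera_from_world" (4x4, takes a point from world to camera coordinates). Camera axes: x right, y down, z forward; pixel columns grow to the right and rows downward; lengths in m; the calibration is good to about 2 mm. The wrist camera is an equidistant fisheye: a pixel r from the principal point sees the ray r / f radians off the axis. A picture is of the moment at which its call begins: read the wrist's pose just before it. camera_info takes no time and is no camera call; for the wrist camera it gives the pose at the moment of the call.
- manip.sign_off(): hands the job in; it is judged then, once.
The state is a dict: "t": time; "q": joint angles; "qd": joint speeds; "tau": joint torques, N m; "tcp_pos": TCP position; "tool_rot": TCP orientation; "force": force on the tool from outside, world axes, zero at the start; "ft_torque": the same for the moment, N m; "finger_gap": opening from 0.0 (shut) to 1.0 (fully open); "gripper_force": force on a finger pad.
Only numpy, scipy, OpenCV 4.12 (cv2) and the standard library are available. Lean on these libraries where they do the work, as an engineer would, in place of code of your own. Each camera call takes 0.05 s, during which the arm holds its last target. There are 200 camera calls.

## Task

Pick up the capped jar and press it straight down between the jaws of the spring clamp until it stands on the clamp's base plate and the sprung jaw has closed on it. Then, with the clamp bracing the jar, unscrew the cap (counter-clockwise from above) until the thread lets go, lift it off and finish while still holding it, level and still, just above the jar's mouth with its lower edge a centimetre or two clear of the rim. The open jar stays fully home in the clamp, and the things round about are left alone.

Things in the scene. Friction and masses are not known exactly. Their poses are not given: they have to be found in the camera images.
- cap_mid (a point): centre (half-way up) of the jar's ribbed round black plastic cap, 50 mm diameter, 25 mm high, 45 g; z up along its axis. Tight, it lies 87.5 mm above the jar's underside: cap's lower edge at 75 mm, flat top at 100 mm. Below the edge is a 5 mm gap, then the jar's shoulder, which stands out 5 mm beyond the cap. The jar may be lifted and pressed down by its cap
- cap: the same cap; origin at the centre of its lower edge. Tight: roughly 0.1 N m starts it. Three-start right-hand thread, 12 mm rise a turn: turned counter-clockwise from above it climbs about 2 mm and lets go after about 1 rad; from 1.1 to 1.6 rad it lifts off freely, farther on its lugs meet the next ridge. Its edge is level with the jar's mouth when it is 22 mm above its tight place
- jar: white straight round jar, 60 mm diameter, plain paper band, 0.25 kg; origin at the centre of its underside, z up. Body 70 mm high with a 4 mm bevel at its foot, then a threaded neck (42 mm over the thread); mouth 96.7 mm above the underside. Starts standing on the bench, cap tight. Standing loose it would turn with the cap
- clamp_seat (a point): where the centre of the jar's underside belongs in the spring clamp: on top of the base plate, 8 mm above the bench. Axes: x along the jaw's slide, z up. On the +x side a fixed grey V jaw, on the -x side a sliding aluminium V jaw with two coil springs and an end plate behind it. Both jaws reach 61 mm above the bench; their upper 23 mm flare outward by 6.6 mm as a lead-in
- clamp: the same clamp, fixed to the bench: dark steel base plate 190 (x) x 100 x 8 mm with the two jaws; origin on the bench 8 mm below the seat
- clamp_jaw (a joint): slide of the sprung jaw in m: 0 closed (gap 4 mm less than the jar), 0.004 when the jar is home, 0.018 fully open. The spring pushes it shut with 5 N when closed, 6 N on the jar. Pressing the jar down from above spreads it; that takes about 10 to 20 N beyond the jar's weight
- stamp_mid (a point): bystander: wooden-handled hand stamp, 68 mm high, upright; its centre
- tape_measure_mid (a point): bystander: yellow tape measure, 62 mm high; its centre
- marker_mid (a point): bystander: slim marker pen lying on the bench, 138 mm long, 12 mm thick; its centre
- glue_bottle_mid (a point): bystander: white squeeze bottle with pointed tip, 42 mm diameter, 112 mm high; its centre
- small_box_mid (a point): bystander: small brown cardboard box 51 x 50 x 66 mm; its centre
Things that resemble listed ones, but are neither listed nor needed, are in the scene too. Leave any orange look-alike of the cap alone.

How it is judged:
By the outcome, as a careful person would: the job done as asked, in the order asked, and still so for the second after the job is handed in, while the arm keeps its last pose, push and grip.
It also fails if it takes over 51 s, if anything falls off the work surface, if the arm or the gripper's body presses on something with over 40 N, if the wrist force passes 120 N, or if a joint passes its speed limit or range.

## Working session

There is one attempt and no reset: what is moved stays moved. The work goes in short steps, Python scripts to look and compute and a tool call to move; the robot and the scene stay as the last step left them, time stands still between calls to the robot, and variables do not carry over. Pictures are saved under pics/ and viewed, at most 11 in all, crops included, and the job is handed in when it is done.

Besides the shell and the picture viewer there is one more tool, called after "Emit:" as a command line: name --argument value ..., lists and objects as JSON in quotes. servo_tool: Moves the arm, as the interface text tells. Its arguments: {"type":"object","properties":{"rows":{"type":"array","items":{"type":"array","items":{"type":"array","items":{"type":"number"}}}},"squeeze":{"type":"number"}},"required":["rows"]}

```bash
mkdir -p pics; cat > h.py <<'E'
import numpy as np, cv2
from station import manip
def snap(n,f):
    s=manip.sense(); ci=manip.camera_info(n); im=manip.snapshot(n); cv2.imwrite('pics/'+f,im); np.savez('pics/'+f+'.npz',K=ci['K'],T=ci['camera_from_world']); return im
def load(f):
    d=np.load('pics/'+f+'.npz'); return cv2.imread('pics/'+f),d['K'],d['T']
def ray(K,T,u,v,fish=False):
    x=(u-K[0,2])/K[0,0]; y=(v-K[1,2])/K[1,1]
    if fish:
        r=np.hypot(x,y); d=np.array([np.sin(r)*x/max(r,1e-9),np.sin(r)*y/max(r,1e-9),np.cos(r)])
    else: d=np.array([x,y,1.])
    R=T[:3,:3]; return -R.T@T[:3,3], R.T@d
def onz(K,T,u,v,z,fish=False):
    o,d=ray(K,T,u,v,fish); return o+d*(z-o[2])/d[2]
def proj(K,T,p,fish=False):
    c=T[:3,:3]@np.asarray(p)+T[:3,3]
    if fish:
        r=np.hypot(c[0],c[1]); t=np.arctan2(r,c[2]); return K[0,0]*t*c[0]/r+K[0,2],K[1,1]*t*c[1]/r+K[1,2]
    return K[0,0]*c[0]/c[2]+K[0,2],K[1,1]*c[1]/c[2]+K[1,2]
E
python3 - <<'E'
from h import *
for n in ('scene','side','wrist'): snap(n,n+'0.png')
s=manip.sense(); print({k:np.round(v,3) for k,v in s.items()})
for n in ('scene','side','wrist'):
    c=manip.camera_info(n); T=c['camera_from_world']; print(n,np.round(c['K'],1).tolist(),np.round(-T[:3,:3].T@T[:3,3],3),np.round(T[2,:3],2))
E
```

```text
{'t': np.float64(0.15), 'q': array([ 0.982,  0.528,  1.434,  0.   ,  1.181, -0.179]), 'qd': array([ 0.   , -0.003, -0.004, -0.   ,  0.001, -0.001]), 'tau': array([ 1.0000e-03, -4.4275e+01, -1.7828e+01, -0.0000e+00,  6.0000e-03,
       -0.0000e+00]), 'tcp_pos': array([0.249, 0.573, 0.25 ]), 'tool_rot': array([ 0.203,  0.979, -0.001, -0.   ]), 'force': array([-0.597,  0.648,  0.421]), 'ft_torque': array([ 0.009, -0.011,  0.001]), 'gripper_force': np.float64(0.0), 'finger_gap': np.float64(1.002)}
scene [[431.4, 0.0, 326.3], [0.0, 431.4, 200.9], [0.0, 0.0, 1.0]] [ 0.249 -0.805  0.682] [ 0.35  0.7  -0.63]
side [[443.5, 0.0, 315.6], [0.0, 443.5, 200.2], [0.0, 0.0, 1.0]] [-0.204 -0.053  0.696] [ 0.79 -0.11 -0.61]
wrist [[309.7, 0.0, 317.0], [0.0, 309.7, 196.3], [0.0, 0.0, 1.0]] [0.178 0.604 0.373] [ 0.28 -0.12 -0.95]
```

View pics/scene0.png

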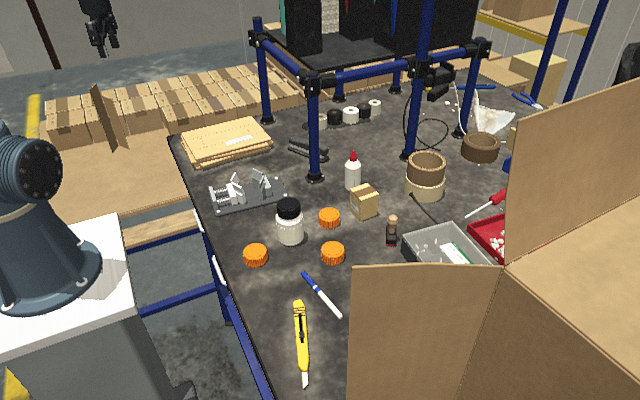

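View pics/side0.png

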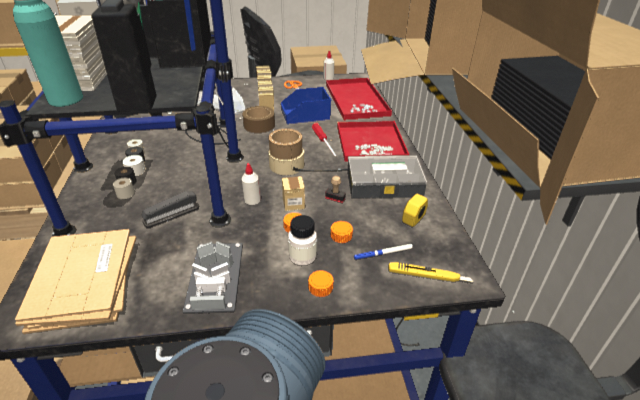

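View pics/wrist0.png

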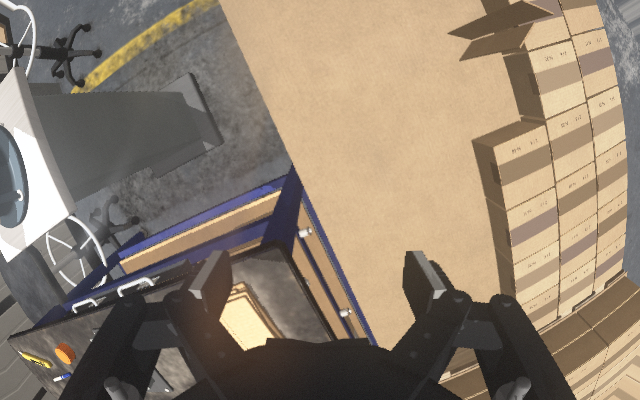

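The scene picture shows the jar with its cap at about (289,208) and the clamp at about (248,190). In the side picture the cap is at (302,226) and the clamp at (213,275). The wrist camera does not see the work yet.

```bash
python3 - <<'E'
from h import *
boxes={'scene0.png':(265,190,312,250),'side0.png':(280,205,325,270)}
pts={}
for f,(a,b,c,d) in boxes.items():
    im,K,T=load(f); sub=im[b:d,a:c]
    m=(sub.max(2)<45).astype(np.uint8)
    n,l,st,ce=cv2.connectedComponentsWithStats(m)
    i=1+np.argmax(st[1:,4]); x,y,w,h,A=st[i]; print(f,x+a,y+b,w,h,A)
    m=(l==i); 
    # silhouette centre
    u=x+a+(w-1)/2; v=y+b+(h-1)/2; pts[f]=(K,T,u,v)
A=[];B=[]
for K,T,u,v in pts.values():
    o,d=ray(K,T,u,v); d/=np.linalg.norm(d); P=np.eye(3)-np.outer(d,d);A.append(P);B.append(P@o); print(o+d*(0.0875-o[2])/d[2])
print('cap mid',np.linalg.solve(sum(A),sum(B)))
im1=load('scene0.png')[0][155:225,195:300]; im2=load('side0.png')[0][230:320,170:260]
a=cv2.resize(im1,None,fx=5,fy=5,interpolation=cv2.INTER_CUBIC); b=cv2.resize(im2,None,fx=3,fy=2.7)
cv2.imwrite('pics/c1.png',np.hstack([a,np.zeros((350,5,3),np.uint8),cv2.resize(b,(265,350))]))
for p in [(0.5,0.2,0),(0.5,0.3,0),(0.6,0.2,0)]: print(p,[np.round(proj(*load(f)[1:],p)) for f in boxes])
E
```

```text
scene0.png 277 199 23 21 243
side0.png 291 224 23 14 164
[ 0.49356883 -0.1277733   0.0875    ]
[ 0.48283624 -0.1231354   0.0875    ]
cap mid [ 0.49392428 -0.1231619   0.08087545]
(0.5, 0.2, 0) [array([247., 166.]), array([151., 268.])]
(0.5, 0.3, 0) [array([236., 149.]), array([102., 273.])]
(0.6, 0.2, 0) [array([280., 157.]), array([158., 237.])]
```

View pics/c1.png

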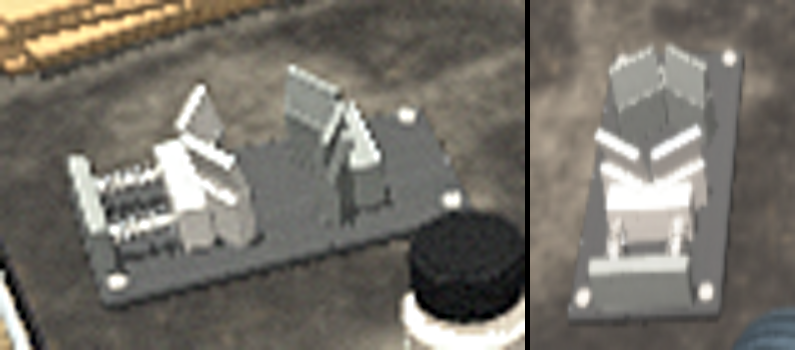

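The enlarged clamp shows its four white corner bolts, with the springs on the side near the robot. The clamp's x axis therefore points roughly away from the robot.

```bash
python3 - <<'E'
from h import *
_,K1,T1=load('scene0.png');_,K2,T2=load('side0.png')
for n,l,K,T in (('side',[(237.9,244.9),(188,306.4),(229.8,304.6)],K2,T2),('scene',[(276.4,178),(285.4,194.8),(218.4,211.2)],K1,T1)):
    for p in l: print(n,np.round(onz(K,T,*p,0.010),4))
def tri(a,b):
    A=[];B=[]
    for (K,T),p in (((K1,T1),a),((K2,T2),b)):
        o,d=ray(K,T,*p); d/=np.linalg.norm(d); P=np.eye(3)-np.outer(d,d);A.append(P);B.append(P@o)
    return np.round(np.linalg.solve(sum(A),sum(B)),3)
print('post base',onz(K1,T1,315,178,0),onz(K2,T2,220,219,0),'top',tri((311,88),(199,122)),'glue tip',tri((352,153),(249,168)),'otherpost',tri((257,40),(10,125)), onz(K2,T2,65,230,0))
# cap top: white lower edge / jar foot check
for z in (0.1,): print('captop scene',onz(K1,T1,288,206,z),'side',onz(K2,T2,302,223,z))
E
```

```text
side [0.5396 0.0158 0.01  ]
side [0.3777 0.1105 0.01  ]
side [0.372  0.0307 0.01  ]
scene [0.5481 0.0943 0.01  ]
scene [0.5414 0.0156 0.01  ]
scene [0.3719 0.0301 0.01  ]
post base [0.64553218 0.05962444 0.        ] [0.64809975 0.06024176 0.        ] top [0.648 0.071 0.258] glue tip [ 0.712 -0.019  0.102] otherpost [0.644 0.43  0.27 ] [0.65198104 0.41948066 0.        ]
captop scene [ 0.49230905 -0.13278728  0.1       ] side [ 0.49199607 -0.12426335  0.1       ]
```

Emit:
servo_tool --rows '[[[0,0,0,-0.0276,-0.0291,0,1],[0,0,0,-0.0276,-0.0291,0,1],[0,0,0,-0.0276,-0.0291,0,1],[0,0,0,-0.0276,-0.0291,0,1],[0,0,0,-0.0276,-0.0291,0,1],[0,0,0,-0.0276,-0.0291,0,1],[0,0,0,-0.0276,-0.0291,0,1],[0,0,0,-0.0276,-0.0291,0,1]]]'

```text
t: 0.82
tcp_pos: [0.3588, 0.27, 0.2503]
tool_rot: [0.203, 0.979, -0.0, -0.0]
force: [1.1, -0.6, -1.0]
finger_gap: 1.004
gripper_force: 0.0
```

Emit:
servo_tool --rows '[[[0,0,0,-0.0276,-0.0291,0,1],[0,0,0,-0.0276,-0.0291,0,1],[0,0,0,-0.0276,-0.0291,0,1],[0,0,0,-0.0276,-0.0291,0,1],[0,0,0,-0.0276,-0.0291,0,1],[0,0,0,-0.0276,-0.0291,0,1],[0,0,0,-0.0276,-0.0291,0,1],[0,0,0,-0.0276,-0.0291,0,1]]]'

```text
t: 1.48
tcp_pos: [0.4686, -0.0318, 0.2503]
tool_rot: [0.204, 0.979, 0.0, -0.0]
force: [0.7, 0.5, -0.2]
finger_gap: 0.996
gripper_force: 0.0
```

Emit:
servo_tool --rows '[[[0,0,7.1,0,0,0,1],[0,0,7.1,0,0,0,1],[0,0,7.1,0,0,0,1],[0,0,7.1,0,0,0,1],[0,0,7.1,0,0,0,1],[0,0,7.1,0,0,0,1],[0,0,7.1,0,0,0,1],[0,0,7.1,0,0,0,1]]]'

```text
t: 2.15
tcp_pos: [0.4683, -0.0297, 0.2501]
tool_rot: [0.647, 0.762, -0.0, -0.0]
force: [-0.0, -0.6, 0.4]
finger_gap: 0.999
gripper_force: 0.0
```

Emit:
servo_tool --rows '[[[0,0,7.1,0,0,0,1],[0,0,7.1,0,0,0,1],[0,0,0,0,0,0,1],[0,0,0,0,0,0,1]]]'

```text
t: 2.48
tcp_pos: [0.4684, -0.0297, 0.2502]
tool_rot: [0.733, 0.68, -0.0, -0.0]
force: [-0.5, 0.1, 0.1]
finger_gap: 0.999
gripper_force: 0.0
```

```bash
python3 - <<'E'
from h import *
snap('wrist','w1.png'); s=manip.sense(); print(s['t'],np.round(s['tcp_pos'],4),np.round(s['tool_rot'],4),np.round(s['q'],3),np.round(s['force'],2))
_,K,T=load('w1.png')
for p in ((.493,-.127,.1),(.46,.063,.01),(.49,.06,.06),(.372,.0305,.01),(.548,.0943,.01)): print(np.round(proj(K,T,p,True),1))
E
```

```text
2.5333 [ 0.4684 -0.0297  0.2502] [ 7.332e-01  6.800e-01 -1.000e-04 -1.000e-04] [-0.302  0.319  1.811 -0.     1.012 -0.227] [ 0.28  0.09 -0.17]
[347.8 275.3]
[303.9  88.9]
[332.1  87.7]
[232.9 123.9]
[377.6  58.7]
```

View pics/w1.png

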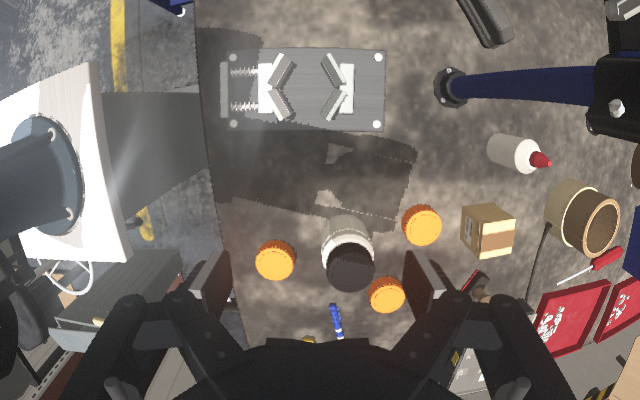

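The wrist picture shows the cap at about (350,268) and the clamp bolts at (233,124), (377,124), (235,57) and (378,58). The V jaws lie between columns 270 and 350. Next I measure both more finely.

```bash
python3 - <<'E'
from h import *
im,K,T=load('w1.png')
a=cv2.resize(im[40:140,215:395],None,fx=4.4,fy=4.4,interpolation=cv2.INTER_CUBIC); cv2.imwrite('pics/c2.png',a)
sub=im[225:305,310:390]; m=(sub.max(2)<70).astype(np.uint8)
m=cv2.morphologyEx(m,cv2.MORPH_OPEN,np.ones((3,3),np.uint8))
n,l,st,ce=cv2.connectedComponentsWithStats(m); i=1+np.argmax(st[1:,4]); print('cap blob',st[i,:5]+[310,225,0,0,0])
c=max(cv2.findContours((l==i).astype(np.uint8),cv2.RETR_EXTERNAL,cv2.CHAIN_APPROX_NONE)[0],key=len)[:,0,:]+[310,225]
# far-side (lower) arc on top plane: circle radius .025
P=np.array([onz(K,T,u,v,0.1,True)[:2] for u,v in c])
from scipy.optimize import least_squares
lo=P[c[:,1]>np.median(c[:,1])+2]
r=least_squares(lambda q:np.hypot(*(lo-q[:2]).T)-.025,[.493,-.127],loss='soft_l1',f_scale=.001); print('cap',r.x,np.abs(r.fun).mean())
g=im.max(2); s=im[...].astype(int)
m=(im.min(2)>170).astype(np.uint8)
n,l,st,ce=cv2.connectedComponentsWithStats(m[45:135,220:390])
for j in range(1,n):
    if 8<=st[j,4]<60: print('blob',np.round(ce[j]+[220,45],1),st[j,4],np.round(onz(K,T,*(ce[j]+[220,45]),.01,True)[:2],4))
E
```

```text
cap blob [328 243  44  21 541]
cap [ 0.49054001 -0.12977019] 0.0026436275137794035
blob [232.7  57. ] 25 [0.3795 0.1109]
blob [243.2  70.2] 8 [0.391 0.093]
blob [235.2  71.6] 16 [0.3812 0.0928]
blob [278.   80.2] 13 [0.431  0.0762]
blob [376.3 123.6] 59 [0.5419 0.017 ]
blob [234.4 122.8] 11 [0.374  0.0316]
```

View pics/c2.png

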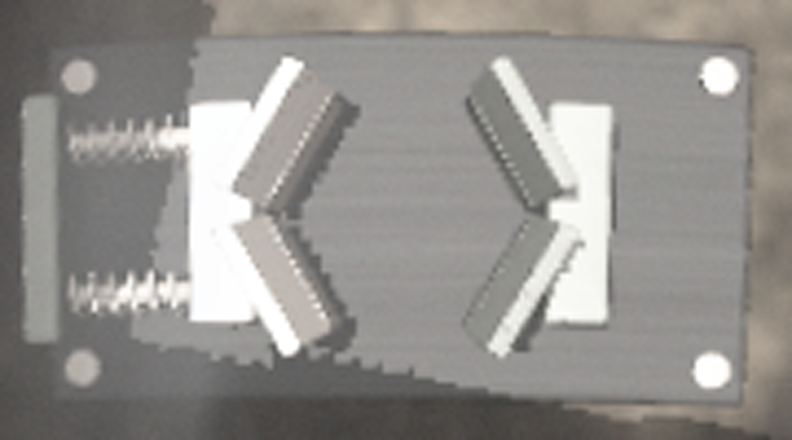

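The crop shows the V jaw tops: the left strip's ends are at (290,60) and (290,352), the right strip's at (501,60) and (502,352). The midline is at about row 206.

```bash
python3 - <<'E'
from h import *
im,K,T=load('w1.png')
f=lambda x,y:((x+.5)/4.4-.5+215,(y+.5)/4.4-.5+40)
E=[onz(K,T,*f(*p),.061,True)[:2] for p in ((290,60),(290,352),(501,60),(502,352))]
B=[onz(K,T,*f(*p),.010,True)[:2] for p in ((79,76),(82,368),(719,75),(712,371))]
E=np.array(E);B=np.array(B);print(np.round(E,4),np.round(B,4))
for n,q in (('E',E),('B',B)):
    ax=(q[2]+q[3]-q[0]-q[1]); ay=q[0]+q[2]-q[1]-q[3]; print(n,'mid',q.mean(0).round(4),'yaw',np.degrees(np.arctan2(ax[1],ax[0])).round(2),np.degrees(np.arctan2(-ay[0],ay[1])).round(2))
print('col350',im[232:300:2,350].max(1).tolist()); print('row265',im[265,318:384:2].max(1).tolist()); print('row275',im[275,318:384:2].max(1).tolist())
E
```

```text
[[0.4417 0.0994]
 [0.4361 0.032 ]
 [0.489  0.0953]
 [0.4843 0.028 ]] [[0.3794 0.1111]
 [0.3726 0.0312]
 [0.5487 0.0967]
 [0.542  0.0166]]
E mid [0.4628 0.0637] yaw -4.83 -4.35
B mid [0.4607 0.0639] yaw -4.89 -4.83
col350 [159, 214, 234, 246, 249, 113, 55, 56, 56, 61, 62, 68, 68, 69, 64, 86, 81, 82, 80, 84, 81, 81, 79, 80, 82, 79, 80, 77, 78, 76, 99, 130, 134, 134]
row265 [125, 121, 118, 254, 122, 68, 82, 86, 81, 76, 86, 82, 82, 82, 84, 82, 83, 82, 81, 82, 84, 84, 84, 83, 84, 81, 71, 68, 89, 102, 105, 110, 111]
row275 [117, 111, 114, 117, 89, 77, 81, 72, 81, 79, 78, 80, 79, 78, 80, 80, 80, 80, 81, 79, 81, 82, 81, 78, 82, 81, 81, 78, 104, 109, 108, 108, 109]
```

```bash
cat > cap.py <<'E'
from h import *
import sys
from scipy.optimize import least_squares
def cap(f,u0,v0,rad,thr,z,fit_r=False):
    im,K,T=load(f)
    m=np.zeros(im.shape[:2],np.uint8); cv2.circle(m,(int(u0),int(v0)),rad,1,-1); m&=(cv2.GaussianBlur(im,(3,3),0).max(2)<thr)
    m=cv2.morphologyEx(m,cv2.MORPH_OPEN,np.ones((5,5),np.uint8))
    c=max(cv2.findContours(m,cv2.RETR_EXTERNAL,cv2.CHAIN_APPROX_NONE)[0],key=len)[:,0,:]
    P=np.array([onz(K,T,u,v,z,True)[:2] for u,v in c])
    return c,P
E
python3 - <<'E'
from cap import *
c,P=cap('w1.png',350,267,33,96,.1)
print(c.min(0),c.max(0))
q=np.array([.491,-.13])
for _ in range(5):
    lo=P[P[:,1]<q[1]+.003]
    q=least_squares(lambda q:np.hypot(*(lo-q).T)-.025,q,loss='soft_l1',f_scale=.0007).x
r=np.hypot(*(lo-q).T); print(q,r.mean(),r.std())
s=manip.sense();print(s['tcp_pos'])
E
```

```text
[326 243] [374 291]
[ 0.49587117 -0.122628  ] 0.02494615958997881 0.0004631131720404301
[ 0.46840246 -0.02971879  0.25023661]
```

Emit:
servo_tool --rows '[[[0,0,0,-0.0302,0.0114,0,1],[0,0,0,-0.0302,0.0114,0,1],[0,0,0,-0.0302,0.0115,0,1],[0,0,0,0,0,0.03,1],[0,0,0,0,0,0.03,1],[0,0,0,0,0,0.02,1],[0,0,0,0,0,0,1],[0,0,0,0,0,0,1]]]'

```text
t: 3.2
tcp_pos: [0.495, -0.1225, 0.1696]
tool_rot: [0.734, 0.679, -0.0, -0.001]
force: [-0.5, -0.1, 0.4]
finger_gap: 0.999
gripper_force: 0.0
```

```bash
python3 - <<'E'
from h import *
snap('wrist','w2.png'); s=manip.sense(); print(s['t'],np.round(s['tcp_pos'],4),np.round(s['force'],2))
_,K,T=load('w2.png'); print(proj(K,T,(.4959,-.1226,.1),True),proj(K,T,s['tcp_pos'],True))
E
```

```text
3.25 [ 0.496  -0.1229  0.1707] [ 0.32  1.06 -0.05]
(np.float64(318.5362967110757), np.float64(219.38263903933358)) (np.float64(319.1647151437179), np.float64(276.5073965413661))
```

View pics/w2.png

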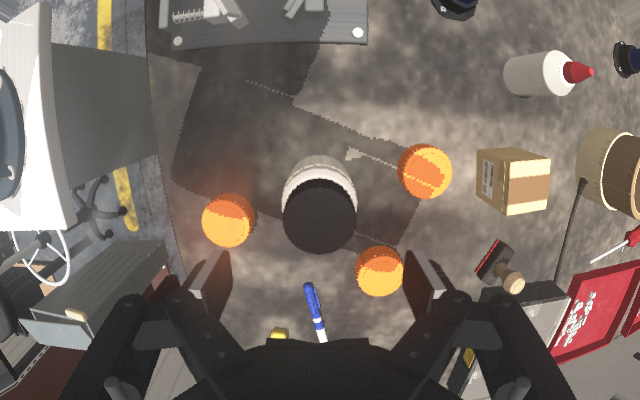

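The cap's top circle is centred at about (319,217), and the prediction was (318.5,219). The fingers straddle it, so I descend and grip.

Emit:
servo_tool --rows '[[[0,0,0,0,0,0.02,1],[0,0,0,0,0,0.02,1],[0,0,0,0,0,0.02,1],[0,0,0,0,0,0.0185,1],[0,0,0,0,0,0,1],[0,0,0,0,0,0,0.3]]]' --squeeze 60

```text
t: 3.75
tcp_pos: [0.4963, -0.1229, 0.0927]
tool_rot: [0.734, 0.679, 0.0, 0.001]
force: [0.6, -0.3, 0.9]
finger_gap: 0.884
gripper_force: 0.0
```

Emit:
servo_tool --rows '[[[0,0,0,0,0,0,0.1],[0,0,0,0,0,0,-1],[0,0,0,0,0,0,-1],[0,0,0,0,0,0,-1],[0,0,0,0,0,0,-1],[0,0,0,0,0,0,-1],[0,0,0,0,0,0,-1]]]'

```text
t: 4.33
tcp_pos: [0.4964, -0.1232, 0.0936]
tool_rot: [0.734, 0.679, 0.0, 0.001]
force: [-1.7, 0.6, 7.1]
finger_gap: 0.57
gripper_force: 60.9
```

Emit:
servo_tool --rows '[[[0,0,0,0,0,-0.01,-1],[0,0,0,0,0,-0.02,-1],[0,0,0,0,0,-0.025,-1],[0,0,0,0,0,-0.025,-1],[0,0,0,0,0,-0.02,-1],[0,0,0,0,0,0,-1],[0,0,0,0,0,0,-1],[0,0,0,0,0,0,-1]]]'

```text
t: 5.0
tcp_pos: [0.4948, -0.1223, 0.1913]
tool_rot: [0.734, 0.679, -0.0, -0.001]
force: [0.1, 0.6, -3.1]
finger_gap: 0.569
gripper_force: 63.2
```

Emit:
servo_tool --rows '[[[0,0,0,0.02,-0.0055,0,-1],[0,0,0,0.024,-0.0065,0,-1],[0,0,0,0.024,-0.0065,0,-1],[0,0,0,0.024,-0.0065,0,-1],[0,0,0,0.024,-0.0065,0,-1],[0,0,0,0.024,-0.0065,0,-1],[0,0,0,0.024,-0.0065,0,-1],[0,0,0,0.0197,-0.0056,0,-1]]]'

```text
t: 5.67
tcp_pos: [0.458, 0.0659, 0.1901]
tool_rot: [0.734, 0.679, -0.001, -0.002]
force: [1.3, 0.3, -2.6]
finger_gap: 0.569
gripper_force: 63.2
```

Emit:
servo_tool --rows '[[[0,0,0,0,0,0,-1],[0,0,0,0,0,0,-1],[0,0,0,0,0,0,-1],[0,0,0,0,0,0,-1]]]'

```text
t: 6.0
tcp_pos: [0.4601, 0.0636, 0.1912]
tool_rot: [0.734, 0.679, -0.0, -0.0]
force: [-0.8, -1.4, -2.5]
finger_gap: 0.563
gripper_force: 63.2
```

```bash
python3 - <<'E'
from h import *
snap('wrist','w3.png');snap('scene','s3.png');snap('side','d3.png'); s=manip.sense(); print(s['t'],np.round(s['tcp_pos'],4),np.round(s['tool_rot'],4),np.round(s['force'],2),np.round(s['ft_torque'],3),s['finger_gap'])
im1=load('s3.png')[0]; im2=load('d3.png')[0]; w=load('w3.png')[0]
p=[(cv2.resize(i,(400,400),interpolation=cv2.INTER_CUBIC)) for i in (im1[100:220,190:310],im2[190:310,150:270])]
cv2.imwrite('pics/c3.png',np.hstack(p)); 
for f in ('s3.png','d3.png'): print(proj(*load(f)[1:],(.4607,.0638,.102)))
E
```

```text
6.15 [0.4602 0.0635 0.1916] [ 7.347e-01  6.784e-01 -1.000e-04 -1.000e-04] [ 0.87 -0.32 -3.31] [-0.006 -0.044 -0.018] 0.5662197302418001
(np.float64(244.3104291443778), np.float64(163.28125702273107))
(np.float64(208.48010680396325), np.float64(240.16148535183032))
```

View pics/c3.png

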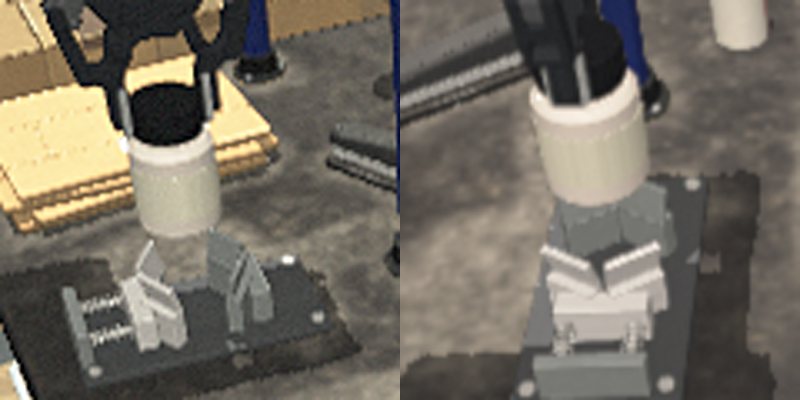

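The crops show the jar held upright over the clamp with its foot above the jaws. Now I check how far it is offset from the seat axis.

```bash
python3 - <<'E'
from h import *
for f,rows,rng in (('s3.png',range(150,166,3),(222,264)),('d3.png',range(232,248,3),(180,232))):
    im,K,T=load(f); hsv=cv2.cvtColor(im,cv2.COLOR_BGR2HSV)
    for v in rows:
        m=(im[v,rng[0]:rng[1]].min(1)>125); ix=np.where(m)[0]+rng[0]
        if len(ix)<5: continue
        pr=[proj(K,T,(.4602,.0635,z)) for z in np.linspace(.09,.18,91)]
        pr=min(pr,key=lambda p:abs(p[1]-v)); print(f,v,ix.min(),ix.max(),(ix.min()+ix.max())/2,'axis',round(pr[0],1))
E
```

```text
s3.png 150 222 253 237.5 axis 242.1
s3.png 153 226 254 240.0 axis 242.6
s3.png 156 228 254 241.0 axis 243.0
s3.png 159 222 254 238.0 axis 243.5
s3.png 162 231 255 243.0 axis 243.9
s3.png 165 232 254 243.0 axis 244.4
d3.png 232 187 222 204.5 axis 207.1
d3.png 235 187 222 204.5 axis 207.6
d3.png 238 192 223 207.5 axis 208.2
d3.png 241 193 223 208.0 axis 208.8
d3.png 244 189 222 205.5 axis 209.3
d3.png 247 189 228 208.5 axis 209.5
```

Emit:
servo_tool --rows '[[[0,0,0,0,0,0.01,-1],[0,0,0,0,0,0.012,-1],[0,0,0,0,0,0.01,-1],[0,0,0,0,0,0.006,-1],[0,0,0,0,0,0.004,-1],[0,0,0,0,0,0.004,-1],[0,0,0,0,0,0,-1]]]' --squeeze 80

```text
t: 6.73
tcp_pos: [0.46, 0.0641, 0.1454]
tool_rot: [0.734, 0.679, -0.0, -0.0]
force: [0.6, 0.5, -2.8]
finger_gap: 0.565
gripper_force: 82.8
```

Emit:
servo_tool --rows '[[[0,0,0,0,0,0.004,-1],[0,0,0,0,0,0.004,-1],[0,0,0,0,0,0.003,-1],[0,0,0,0,0,0,-1]]]'

```text
t: 7.07
tcp_pos: [0.4614, 0.0643, 0.1348]
tool_rot: [0.734, 0.679, 0.001, 0.001]
force: [2.2, 0.9, -2.9]
finger_gap: 0.562
gripper_force: 82.7
```

Emit:
servo_tool --rows '[[[0,0,0,0,0,0.004,-1],[0,0,0,0,0,0.004,-1],[0,0,0,0,0,0.004,-1],[0,0,0,0,0,0,-1]]]'

```text
t: 7.4
tcp_pos: [0.4603, 0.0644, 0.1225]
tool_rot: [0.734, 0.679, 0.0, 0.0]
force: [2.6, 1.8, -4.3]
finger_gap: 0.558
gripper_force: 84.0
```

Emit:
servo_tool --rows '[[[0,0,0,0,0,0.004,-1],[0,0,0,0,0,0.004,-1],[0,0,0,0,0,0.004,-1],[0,0,0,0,0,0,-1]]]'

```text
t: 7.73
tcp_pos: [0.46, 0.0643, 0.1103]
tool_rot: [0.734, 0.679, -0.0, -0.0]
force: [2.3, 0.9, -0.4]
finger_gap: 0.561
gripper_force: 84.5
```

Emit:
servo_tool --rows '[[[0,0,0,0,0,0.003,-1],[0,0,0,0,0,0.003,-1],[0,0,0,0,0,0.002,-1],[0,0,0,0,0,0,-1]]]'

```text
t: 8.07
tcp_pos: [0.4601, 0.0643, 0.1024]
tool_rot: [0.734, 0.679, 0.0, -0.0]
force: [2.4, 1.3, 0.2]
finger_gap: 0.563
gripper_force: 84.6
```

Emit:
servo_tool --rows '[[[0,0,0,0,0,0.002,-1],[0,0,0,0,0,0.001,-1],[0,0,0,0,0,0,-1]]]'

```text
t: 8.32
tcp_pos: [0.4608, 0.0647, 0.1016]
tool_rot: [0.734, 0.679, 0.001, 0.001]
force: [0.1, 4.2, 18.7]
finger_gap: 0.562
gripper_force: 86.4
```

Emit:
servo_tool --rows '[[[0,0,0,0,0,0.001,-1],[0,0,0,0,0,0,-1],[0,0,0,0,0,0,-1]]]'

```text
t: 8.57
tcp_pos: [0.4608, 0.0648, 0.1014]
tool_rot: [0.734, 0.679, 0.001, 0.001]
force: [-2.1, 3.9, 27.9]
finger_gap: 0.566
gripper_force: 87.3
```

```bash
python3 - <<'E'
from h import *
snap('scene','s4.png');snap('side','d4.png'); s=manip.sense(); print(s['t'],np.round(s['tcp_pos'],4),np.round(s['tool_rot'],4),np.round(s['force'],2),np.round(s['q'],2))
p=[(cv2.resize(i,(400,400),interpolation=cv2.INTER_CUBIC)) for i in (load('s4.png')[0][130:230,195:295],load('d4.png')[0][215:315,165:265])]
cv2.imwrite('pics/c4.png',np.hstack(p))
E
```

```text
8.6667 [0.4608 0.0648 0.1014] [0.7342 0.679  0.0014 0.0011] [-1.26  3.14 28.54] [-0.1   0.58  1.96  0.    0.6  -0.02]
```

View pics/c4.png

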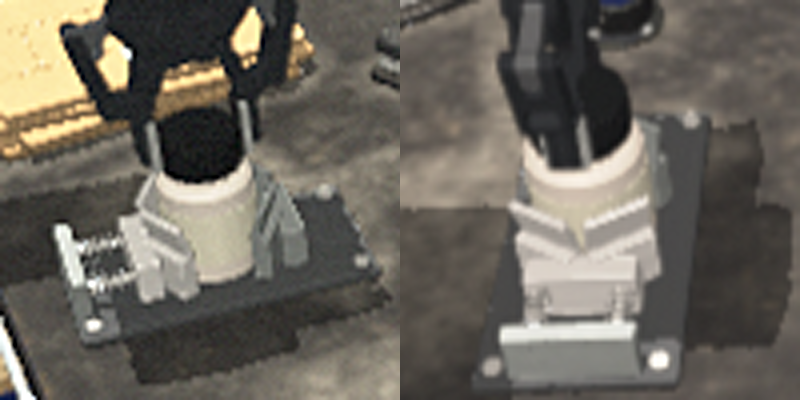

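The crops show the jar down inside the jaws, with the sprung jaw against it and the foot at the plate. In the side view the jar's shoulder spans crop columns 523 to 648. I check its centring against the tool axis.

```bash
python3 - <<'E'
from h import *
snap('wrist','w4.png')
im,K,T=load('d4.png')
print('axis proj side', [np.round(proj(K,T,(.4608,.0648,z)),1) for z in (.078,.108)], 'finger',np.round(proj(K,T,(.432,.067,.1)),1))
for v in (254,256,258,260): print(v,im[v,185:240].min(1).tolist())
i2,K,T=load('w4.png'); print('wrist',[np.round(proj(K,T,p,True),1) for p in ((.4608,.0648,.108),(.4608,.0398,.108),(.4608,.0898,.108),(.4608,.0948,.078))])
u=int(proj(K,T,(.4608,.0648,.108),True)[0])
print(i2[150:330:2,u].max(1).tolist())
E
```

```text
axis proj side [array([209.6, 249. ]), array([207.5, 237.9])] finger [206.1 251.2]
254 [147, 150, 140, 132, 132, 133, 130, 123, 128, 133, 128, 187, 202, 209, 181, 156, 138, 69, 37, 37, 40, 40, 37, 35, 43, 104, 136, 118, 62, 56, 82, 129, 159, 205, 218, 215, 211, 205, 196, 155, 131, 143, 127, 125, 118, 135, 104, 78, 75, 73, 74, 73, 74, 77, 74]
256 [143, 143, 142, 143, 137, 133, 132, 132, 129, 121, 121, 184, 200, 207, 214, 214, 172, 96, 51, 45, 48, 54, 54, 51, 56, 94, 136, 164, 205, 211, 212, 220, 217, 222, 216, 212, 202, 184, 151, 138, 136, 130, 117, 125, 107, 98, 95, 76, 73, 74, 73, 73, 73, 75, 73]
258 [149, 147, 144, 141, 137, 134, 132, 128, 125, 121, 152, 152, 158, 194, 208, 216, 216, 206, 196, 195, 193, 194, 196, 196, 204, 207, 215, 221, 226, 227, 222, 220, 217, 211, 200, 182, 155, 148, 144, 146, 152, 129, 115, 114, 99, 97, 95, 78, 73, 73, 73, 73, 75, 74, 72]
260 [125, 123, 123, 123, 124, 122, 122, 120, 118, 109, 121, 146, 148, 155, 161, 177, 200, 211, 215, 221, 223, 225, 225, 227, 228, 229, 227, 224, 218, 213, 206, 194, 173, 165, 160, 159, 156, 160, 159, 149, 133, 125, 117, 113, 100, 96, 94, 87, 74, 74, 74, 73, 74, 72, 72]
wrist [array([317. , 282.3]), array([321., 324.]), array([312.3, 231.7]), array([312.1, 197.9])]
[97, 105, 98, 99, 102, 98, 102, 101, 100, 100, 104, 164, 170, 172, 171, 173, 173, 172, 171, 173, 224, 175, 171, 172, 200, 238, 242, 244, 245, 252, 253, 252, 174, 61, 61, 60, 59, 57, 58, 58, 60, 59, 59, 73, 67, 66, 66, 66, 61, 62, 61, 63, 61, 59, 59, 60, 59, 55, 53, 54, 56, 48, 52, 54, 51, 52, 51, 49, 48, 50, 51, 48, 47, 47, 49, 48, 50, 41, 45, 45, 45, 48, 43, 45, 48, 45, 45, 54, 139, 140]
```

Emit:
servo_tool --rows '[[[0,0,-2,0,0,-0.0003,-1],[0,0,-4,0,0,-0.0002,-1],[0,0,-6,0,0,-0.0002,-1],[0,0,-6,0,0,-0.0002,-1],[0,0,-6,0,0,-0.0002,-1],[0,0,0,0,0,0,-1]]]'

```text
t: 9.22
tcp_pos: [0.4603, 0.0646, 0.1016]
tool_rot: [0.576, 0.818, 0.001, 0.001]
force: [-0.7, 3.9, 20.1]
finger_gap: 0.562
gripper_force: 86.4
```

Emit:
servo_tool --rows '[[[0,0,-6,0,0,-0.0002,-1],[0,0,-6,0,0,-0.0002,-1],[0,0,-6,0,0,-0.0002,-1],[0,0,-6,0,0,-0.0002,-1],[0,0,0,0,0,0,-1]]]'

```text
t: 9.63
tcp_pos: [0.4598, 0.0645, 0.1017]
tool_rot: [0.393, 0.92, 0.0, 0.0]
force: [-0.3, 1.5, 14.0]
finger_gap: 0.555
gripper_force: 85.8
```

```bash
python3 - <<'E'
from h import *
snap('scene','s5.png'); s=manip.sense(); print(s['t'],np.round(s['tcp_pos'],4),np.round(s['tool_rot'],4),np.round(s['force'],2),np.round(s['ft_torque'],3),np.round(s['q'],2))
E
```

```text
9.6833 [0.4598 0.0645 0.1017] [3.941e-01 9.191e-01 1.000e-04 1.000e-04] [ 0.2   2.27 13.85] [0.364 0.062 0.116] [-0.1   0.58  1.96  0.    0.61 -0.86]
```

Emit:
servo_tool --rows '[[[0,0,0,0,0,-0.0008,-1],[0,0,0,0,0,-0.0008,-1],[0,0,0,0,0,0,-1],[0,0,0,0,0,0,-1]]]'

```text
t: 10.02
tcp_pos: [0.4597, 0.0644, 0.1023]
tool_rot: [0.395, 0.919, -0.0, -0.0]
force: [1.3, 3.2, 5.4]
finger_gap: 0.565
gripper_force: 84.8
```

```bash
python3 - <<'E'
from h import *
s=manip.sense(); print(s['t'],np.round(s['tcp_pos'],4),np.round(s['force'],2),np.round(s['ft_torque'],3))
a=load('d3.png')[0];b=load('s4.png')[0];c=load('s5.png')[0]
print('jar change s4->s5', cv2.absdiff(b[176:200,232:262],c[176:200,232:262]).max(2).mean(), 'cap', cv2.absdiff(b[155:172,236:256],c[155:172,236:256]).max(2).mean())
E
```

```text
10.0167 [0.4597 0.0644 0.1023] [1.29 3.16 5.4 ] [ 0.387 -0.155  0.011]
jar change s4->s5 4.158333333333333 cap 23.520588235294117
```

Emit:
servo_tool --rows '[[[0,0,0,0,0,-0.0007,-1],[0,0,0,0,0,0,-1],[0,0,0,0,0,0,-1]]]'

```text
t: 10.27
tcp_pos: [0.4597, 0.0644, 0.1028]
tool_rot: [0.395, 0.919, -0.0, -0.0]
force: [0.9, 2.7, 3.3]
finger_gap: 0.565
gripper_force: 84.7
```

```bash
python3 - <<'E'
from h import *
s=manip.sense(); print(s['t'],np.round(s['tcp_pos'],4),np.round(s['force'],2),np.round(s['ft_torque'],3))
E
```

```text
10.2667 [0.4597 0.0644 0.1028] [0.87 2.69 3.32] [ 0.474 -0.15  -0.026]
```

Emit:
servo_tool --rows '[[[0,0,0,0,0,-0.0005,-1],[0,0,0,0,0,0,-1],[0,0,0,0,0,0,-1]]]'

```text
t: 10.52
tcp_pos: [0.4597, 0.0644, 0.1033]
tool_rot: [0.395, 0.919, -0.0, -0.0]
force: [0.4, 1.5, 0.4]
finger_gap: 0.563
gripper_force: 84.6
```

```bash
python3 - <<'E'
from h import *
s=manip.sense(); print(s['t'],np.round(s['tcp_pos'],4),np.round(s['force'],2),np.round(s['ft_torque'],3))
E
```

```text
10.5167 [0.4597 0.0644 0.1033] [0.35 1.54 0.4 ] [ 0.437 -0.161  0.02 ]
```

Emit:
servo_tool --rows '[[[0,0,-5,0,0,-0.0002,-1],[0,0,-5,0,0,-0.0002,-1],[0,0,-5,0,0,-0.0002,-1],[0,0,0,0,0,0,-1]]]'

```text
t: 10.85
tcp_pos: [0.4595, 0.0642, 0.104]
tool_rot: [0.271, 0.963, -0.0, -0.001]
force: [0.4, 1.7, 2.7]
finger_gap: 0.558
gripper_force: 84.7
```

```bash
python3 - <<'E'
from h import *
s=manip.sense(); print(s['t'],np.round(s['tcp_pos'],4),np.round(s['force'],2),np.round(s['ft_torque'],3))
E
```

```text
10.85 [0.4595 0.0642 0.104 ] [0.39 1.73 2.68] [ 0.282 -0.02   0.043]
```

Emit:
servo_tool --rows '[[[0,0,-6,0,0,-0.0002,-1],[0,0,-6,0,0,-0.0002,-1],[0,0,0,0,0,0,-1],[0,0,0,0,0,0,-1]]]'

```text
t: 11.18
tcp_pos: [0.4594, 0.0641, 0.1044]
tool_rot: [0.171, 0.985, -0.0, -0.001]
force: [-0.4, -0.7, 1.6]
finger_gap: 0.558
gripper_force: 84.7
```

```bash
python3 - <<'E'
from h import *
s=manip.sense(); print(s['t'],np.round(s['tcp_pos'],4),np.round(s['tool_rot'],3),np.round(s['force'],2),np.round(s['ft_torque'],3))
E
```

```text
11.1833 [0.4594 0.0641 0.1044] [ 0.171  0.985 -0.    -0.001] [-0.42 -0.72  1.56] [0.05  0.096 0.041]
```

Emit:
servo_tool --rows '[[[0,0,0,0,0,-0.001,-1],[0,0,0,0,0,-0.001,-1],[0,0,0,0,0,0,-1],[0,0,0,0,0,0,-1]]]'

```text
t: 11.52
tcp_pos: [0.4595, 0.0642, 0.1064]
tool_rot: [0.17, 0.986, -0.0, -0.001]
force: [-1.0, 0.0, 0.9]
finger_gap: 0.563
gripper_force: 84.4
```

```bash
python3 - <<'E'
from h import *
s=manip.sense(); print(s['t'],np.round(s['tcp_pos'],4),np.round(s['force'],2),np.round(s['ft_torque'],3))
snap('scene','s6.png');snap('side','d6.png')
p=[(cv2.resize(i,(400,400),interpolation=cv2.INTER_CUBIC)) for i in (load('s6.png')[0][130:230,195:295],load('d6.png')[0][215:315,165:265])]
cv2.imwrite('pics/c6.png',np.hstack(p))
E
```

```text
11.5167 [0.4595 0.0642 0.1064] [-1.04  0.01  0.88] [-0.066  0.224  0.024]
```

View pics/c6.png

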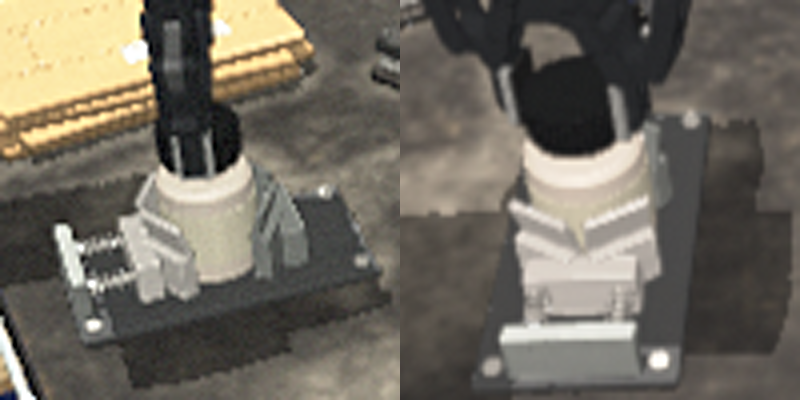

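The crops show the jar unmoved and seated in the jaws. With the force near zero, the cap is coming up freely.

Emit:
servo_tool --rows '[[[0,0,0,0,0,-0.002,-1],[0,0,0,0,0,-0.002,-1],[0,0,0,0,0,-0.002,-1],[0,0,0,0,0,0,-1]]]'

```text
t: 11.95
tcp_pos: [0.4608, 0.0642, 0.113]
tool_rot: [0.169, 0.986, 0.0, 0.001]
force: [0.4, -1.1, 0.3]
finger_gap: 0.563
gripper_force: 84.4
```

Emit:
servo_tool --rows '[[[0,0,0,0,0,-0.002,-1],[0,0,0,0,0,-0.002,-1],[0,0,0,0,0,0,-1]]]'

```text
t: 12.2
tcp_pos: [0.4606, 0.0643, 0.117]
tool_rot: [0.169, 0.986, 0.0, 0.001]
force: [0.4, 0.3, -0.4]
finger_gap: 0.562
gripper_force: 84.4
```

Force is about the cap's own weight, so it is free. I continue up to TCP z ≈ 0.139.

Emit:
servo_tool --rows '[[[0,0,0,0,0,-0.004,-1],[0,0,0,0,0,-0.005,-1],[0,0,0,0,0,-0.005,-1],[0,0,0,0,0,-0.005,-1],[0,0,0,0,0,-0.003,-1],[0,0,0,0,0,0,-1],[0,0,0,0,0,0,-1],[0,0,0,0,0,0,-1]]]'

```text
t: 12.87
tcp_pos: [0.4599, 0.0643, 0.1385]
tool_rot: [0.169, 0.986, -0.0, -0.0]
force: [0.8, 0.3, -0.3]
finger_gap: 0.562
gripper_force: 84.4
```

```bash
python3 - <<'E'
from h import *
s=manip.sense(); print(s['t'],np.round(s['tcp_pos'],4),np.round(s['tool_rot'],4),np.round(s['force'],2),np.round(s['qd'],3))
snap('scene','s7.png');snap('side','d7.png')
p=[(cv2.resize(i,(400,400),interpolation=cv2.INTER_CUBIC)) for i in (load('s7.png')[0][120:220,195:295],load('d7.png')[0][205:305,165:265])]
cv2.imwrite('pics/c7.png',np.hstack(p))
for f in ('s7.png','d7.png'):
    K,T=load(f)[1:]; print(np.round([proj(K,T,(.4605,.0643,z)) for z in (.1047,.120)],1).tolist())
E
```

```text
12.8667 [0.4599 0.0643 0.1385] [ 1.692e-01  9.856e-01 -0.000e+00 -1.000e-04] [ 0.79  0.26 -0.3 ] [-0.001  0.006  0.001 -0.001  0.001 -0.   ]
[[244.0, 162.3], [243.2, 156.9]]
[[208.0, 239.2], [206.9, 233.4]]
```

View pics/c7.png

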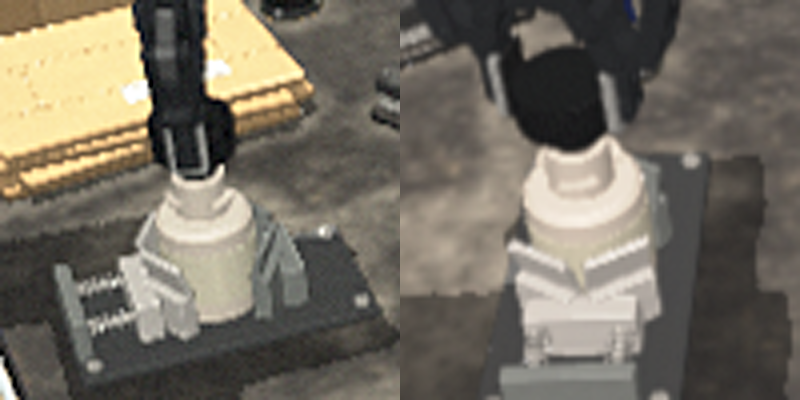

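The crops show the jar still home in the jaws with its threaded neck bare. The cap is held level above it, with its edge about 15 mm above the mouth. I hand the job in.

```bash
python3 -c "
from station import manip
print(manip.sign_off())"
```

```text
the job is handed in; nothing more can be done
None
```

The jar is fully home in the clamp, and the cap is unscrewed and held level about 15 mm above the mouth; I handed the job in at about 13 s, and the verdict was not shown.

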